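Prick the marked spot of a printing block under the bench punch

ROBOT

A 6-joint arm with a two-finger parallel gripper is mounted at the origin on the work surface. World frame = base frame: x ahead of the robot, y to its left, z up, the work surface at z = 0. Lengths are in mm, angles in degrees, forces in N, time in s.
With the tool pointing down it reaches from about 350 to 850 mm from the base axis. Payload 8.1 kg.
Tool frame: the origin (TCP) lies between the finger pads; the fingertips stand ahead of it and the grasp point (between the pads) lies 2 mm behind it (nose_length is the z of the fingertips in the tool frame, in mm); z points along the fingers, y is the direction in which the jaws open and shut (so a half turn about z gives the same grasp; the last joint's range is limited). The gripper opens to 85 mm and grips with 20 to 120 N. Pads are 22 mm wide; open, the fingers measure 114 mm over their backs; the gripper's body (76 mm by 85 mm) begins 54 mm behind the grasp point. The pads swing forward as they close: fully open they stand 13 mm farther back than shut.
Start: joints at [68.102, 7.471, 85.268, -0, 87.261, -4.893], TCP at [175.455, 573.778, 248.292] pointing down, gripper open.
Joint ranges: [-169.43, 169.43], [-51.17, 129.36], [1.28, 143.12], [-76.62, 256.62], [0, 156.53], [-152.29, 152.29]. Speed limits (degrees/s): [136.94, 136.94, 159.86, 180, 180, 180].

INTERFACE

Orientations are given as [roll, pitch, yaw] about the fixed x, y, z axes, in that order (R = Rz(yaw) Ry(pitch) Rx(roll)).
In Python, from bench import * gives the robot as it stands.
- The arm moves only by the tool jog_arm, never from a script. Its argument "plan" is a list of rows, each a list of 3 entries, a list of its own where there are three numbers: the turn, a rotation vector about the tool's x, y, z in degrees, then the shift along the tool's x, y, z in m, then the gripper's target within -1 to 1 (fully open at 1, half-way at 0, shut at -1). A call has 1 to 12 rows; each row is the pose to reach, as a shift and turn from the pose commanded when the call began, along the tool's axes at that moment; what a row does not reach only later rows make up. A row lasts 1/8 s, in which the tool goes at most 62.5 mm and 10.7 degrees, less where a joint would pass 70% of its speed; a pose out of reach is approached as far as the arm can. A call with a gripper value outside its range is refused whole. The fingers move at their own pace and stop on an object; "force" is the grip in N (left out, the last holds). Time passes only in rows, so rows that repeat a pose let the fingers close. It gives the time, the measured TCP pose, the force and the opening at its end, in the units of the state.
- sense(): the state, without advancing time (a new reading comes with each control period).
- snapshot(name): name is "side" or "top" or "wrist"; returns (picture, depth): 480x640x3 uint8, blue, green, red; 480x640 float32, mm along the optical axis (not along the pixel's ray), 0 where there is no reading.
- camera_info(name): a dict with "fov_y" (degrees; the focal length in pixels is half the picture's height over the tangent of half this angle, whatever the lens; pixels are square), "cx", "cy" (the principal point, pixels), "dist_coeffs" ([k1, k2, p1, p2, k3] as OpenCV has them; the pictures are not rectified), "origin" and "orientation" of the camera in the world. Camera axes: x right, y down, z forward; pixel columns grow to the right and rows downward; lengths in mm; the calibration is good to about 2 mm. A picture is of the moment at which its call begins: read the wrist's pose just before it. camera_info takes no time and is no camera call; for the wrist camera it gives the pose at the moment of the call.
- hand_in(): hands the job in, once; it reports no verdict.
The state is a dict: "time": time; "joint_pos": joint angles; "qd": joint speeds; "joint_efforts": joint torques, N m; "tool_pos": TCP position; "tcp_rot": TCP orientation; "ft_force": force on the tool from outside, world axes, zero at the start; "wrist_torque": the same for the moment, N m; "finger_gap": finger opening in mm.
Only numpy, scipy, OpenCV 4.12 (cv2) and the standard library are available. Lean on these libraries where they do the work, as an engineer would, in place of code of your own. Each camera call takes 0.05 s, during which the arm holds its last target.

TASK

Slide the wooden printing block by its grip, flat on the table, squarely in under the bench punch so that the crossed dot on it sits exactly below the pin, and let go. Then push the punch's knob down until the pin bears firmly but gently on the dot (10 to 15 N at the pin), keep it there for half a second, and let the knob spring back up. Prick nowhere else, leave the block lying where it was pricked and leave everything else on the table alone.

Things in the scene. Friction and masses are not known exactly. Their poses are not given: they have to be found in the camera images.
- press: grey bench punch, fixed. Origin on the table top exactly below the pin; x points from the pin back to the column, z up. The block slides in from its -x side on the bare table. The head is a 38 mm cylinder about the pin's axis, 84 to 140 mm above the table; a 30 mm wide arm joins it to the column (x = 87 to 123 mm, 143 mm high).
- press_fence (a point): middle of the working face, at its top edge, of the low steel fence: 110 mm long along the press's y, 14 mm high, the face looks to the press's -x and lies 30 mm behind the pin's axis. The block's far edge goes flat against it. The foot (18 mm high) and the column stand behind it.
- punch: moving part: round black knob 38 mm wide, 22 mm high, on a vertical spindle. Origin at the centre of the knob's top, 210 mm above the table when up, on the pin's axis. Push it straight down (up to 55 mm); its return spring pushes back with about 3 N at the top plus 0.6 N per 10 mm, and lifts it again. A push on the knob is this plus the pin's force.
- pin_clamp (a point): centre of the clamp collar, 22 mm wide, on the spindle under the head; moves with the knob. The steel pin below (7 mm thick, 3 mm tip) is clamped at another height every time: with the knob up its tip is 10 to 26 mm above the block's top, so contact must be felt or seen. The pin is sprung: on touching, its force jumps to 3 N, then grows 1.5 N per mm of knob travel.
- block: wooden hand-printing block lying face down: plate 160 x 110 x 16 mm (x, y, z), about 0.35 kg. Origin at the centre of its underside, z up; its x axis points from the grip to the far edge, which goes against the fence. It slides with the friction of wood on paper.
- block_grip (a point): centre of the wooden grip bar on the block: 56 mm long (along the block's x), 24 mm wide (y), 50 mm high; its top is 66 mm, this point 41 mm above the table. It lies at x = -50 mm, y = 0 of the block. Pinch it across its 24 mm width.
- block_mark (a point): the crossed dot on the block's top: black dot 6 mm wide with thin 28 mm cross lines, at x = +50 mm, y = +20 mm of the block, 16 mm above its underside and 30 mm from the far edge: with the far edge flat against the fence it is as far out as the pin.
- jug: bystander, leave alone: clear measuring jug, 84 mm wide, 100 mm high; its handle sticks out 30 mm or so further. Origin on the table under its middle.
- bottle_white: bystander, leave alone: white plastic bottle, 60 mm wide, 170 mm high. Origin on the table under its middle.
- bottle_black: bystander, leave alone: black bottle, 56 mm wide, 160 mm high. Origin on the table under its middle.
- tin: bystander, leave alone: small flat ink tin, 60 mm wide, 45 mm high. Origin on the table under its middle.
- roller: bystander, leave alone: ink roller lying down, 90 mm wide drum, wooden handle, 165 mm long in all. Origin on the table under its middle.
- brush: bystander, leave alone: paint brush lying down, 190 mm long. Origin on the table under its middle.
- knife: bystander, leave alone: ink knife (spatula) lying down, 200 mm long. Origin on the table under its middle.
Mind the look-alikes: they are no part of the job. There is more than one size of the block; the job needs the larger.

How it is judged (in metres and radians):
On the way, in this order (a step that is already met when the one before it is completed fails the run):
1. the block lies square to the fence with its crossed dot under the pin, let go (horizontal distance between block_mark and punch below 0.003 m and angle between the x axis of block and the x axis of press, either way round below 0.05 rad and height (world z) of block below 0.004 m and angle between block's own z axis and vertical below 0.05 rad and contact force between the fingers and block below 0.1 N and linear speed of block below 0.01 m/s), for 0.2 s.
2. the pin bears on the dot with 7 to 20 N for 0.3 s (horizontal distance between block_mark and punch below 0.003 m and angle between the x axis of block and the x axis of press, either way round below 0.05 rad and height (world z) of block below 0.004 m and angle between block's own z axis and vertical below 0.05 rad and contact force between punch and block between 7 and 20 N), for 0.3 s.
At the end, for the whole second after the job is handed in: the block rests flat on the table, square to the fence within 0.05 rad, its crossed dot within 3 mm (level) of the pin's axis; the knob is back up within 3 mm and the pin is off the block (horizontal distance between block_mark and punch below 0.003 m and angle between the x axis of block and the x axis of press, either way round below 0.05 rad and height (world z) of block below 0.004 m and angle between block's own z axis and vertical below 0.05 rad and linear speed of block below 0.01 m/s and contact force between punch and block below 0.1 N and distance of punch from where it was at the start of the episode below 0.003 m); the robot touches nothing.
It fails at once if the pin bears on the block more than 4 mm away from the dot (contact force between punch and block above 1.5 N and horizontal distance between block_mark and punch above 0.004 m).
It fails at once if the pin bears on the block with more than 22 N (contact force between punch and block above 22 N).
It fails at once if the block is lifted more than 10 mm or tipped instead of slid (height (world z) of block above 0.01 m or angle between block's own z axis and vertical above 0.15 rad).
It fails at once if a bystander is moved more than 20 mm (distance of any of jug, bottle_white, bottle_black, tin, roller, brush, knife from where it was at the start of the episode above 0.02 m).
It also fails if it takes over 56 s, if anything falls off the work surface, if the arm or the gripper's body presses on something with over 40 N, if the wrist force passes 120 N, or if a joint passes its speed limit or range.

## Working session

There is one attempt and no reset: what is moved stays moved. The work goes in short steps, Python scripts to look and compute and a tool call to move; the robot and the scene stay as the last step left them, time stands still between calls to the robot, and variables do not carry over. Pictures are saved under pics/ and viewed, and the job is handed in when it is done.

Besides the shell and the picture viewer there is one more tool, called after "Call:" by a JSON object that holds its "fn" and its "kwargs", one argument or row to a line. jog_arm: Moves the arm, as the interface text tells. Its arguments: {"type":"object","properties":{"plan":{"type":"array","items":{"type":"array"}},"force":{"type":"number"}},"required":["plan"]}

```bash
mkdir -p pics
python3 - <<'E'
from bench import *
import cv2,numpy as np
print(sense())
for n in ("side","top","wrist"):
    c=camera_info(n);print(n,c)
    p,d=snapshot(n);cv2.imwrite(f"pics/{n}0.png",p);np.save(f"pics/{n}0.npy",d)
print(sense()['time'])
E
```

```text
{'time': 0.0, 'joint_pos': array([ 6.81016543e+01,  7.51620290e+00,  8.53305416e+01,  1.10505937e-03,
        8.72620711e+01, -4.89410493e+00]), 'qd': array([-0.00556749, -0.03171373, -0.01965576,  0.01953897,  0.02658712,
       -0.00863799]), 'joint_efforts': array([-1.35660189e-04, -5.69399500e+01, -5.00545478e+01, -4.00262425e-04,
        1.48115179e-02,  1.24620900e-06]), 'tool_pos': array([175.24937486, 573.28062344, 247.22090105]), 'tcp_rot': array([-1.79891675e+02, -1.03832023e-02,  1.62995696e+02]), 'ft_force': array([-1.05472336,  0.52578261, -0.6290923 ]), 'wrist_torque': array([-0.04830746, -0.03008825, -0.00860367]), 'finger_gap': 85.39992216302487}
side {'fov_y': 54.552463009988756, 'cx': 310.486142803512, 'cy': 243.85189877207443, 'dist_coeffs': array([-0.03863729,  0.        ,  0.        ,  0.        ,  0.        ]), 'origin': array([ 410.52480397, -955.23119282, 1130.61492433]), 'orientation': array([-136.30735061,   -0.1439364 ,   -5.9745709 ])}
top {'fov_y': 48.05363295787813, 'cx': 319.9451055995919, 'cy': 238.4488747044171, 'dist_coeffs': array([0.04371675, 0.        , 0.        , 0.        , 0.        ]), 'origin': array([ 382.27538314,  -25.96119921, 1654.86588929]), 'orientation': array([-175.2311661 ,   -0.69829569,  -91.69861711])}
wrist {'fov_y': 68.99821822579469, 'cx': 317.98291527852996, 'cy': 241.4141221936547, 'dist_coeffs': array([-0.02141915,  0.        ,  0.        ,  0.        ,  0.        ]), 'origin': array([ 95.44925285, 598.39261289, 374.11306294]), 'orientation': array([1.61047963e+02, 8.90684952e-02, 7.30838387e+01])}
0.15
```

View pics/side0.png

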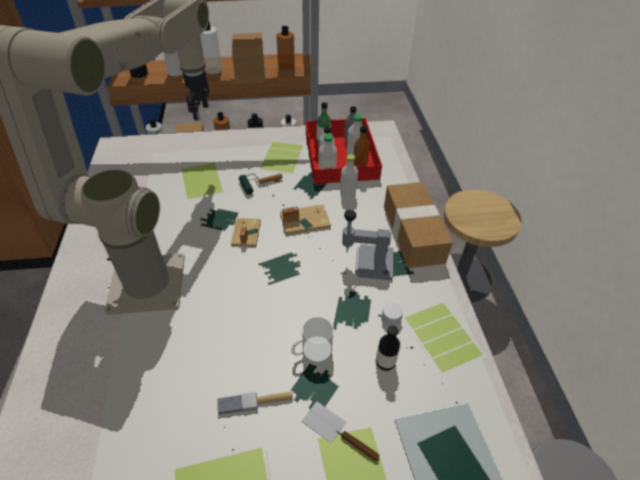

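View pics/top0.png

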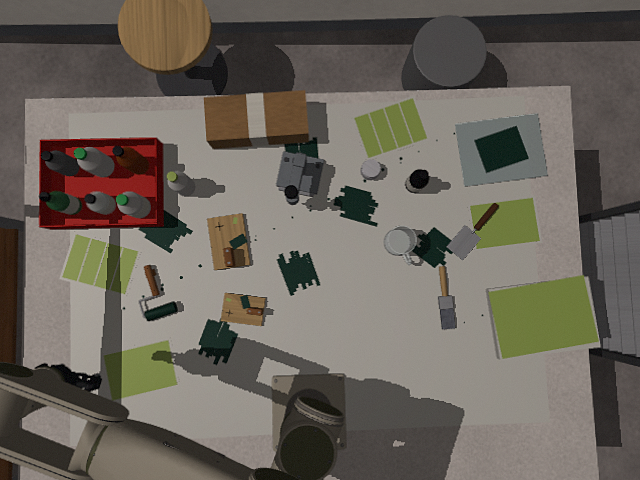

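View pics/wrist0.png

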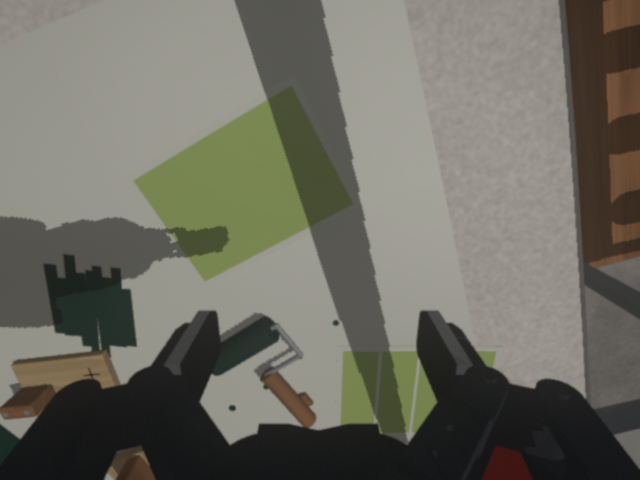

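Run:
```python
import cv2
p=cv2.imread("pics/top0.png")
cv2.imwrite("pics/top0c.png",cv2.resize(p[130:340,180:360],None,fx=3.3,fy=2.85*1.0,interpolation=cv2.INTER_CUBIC) if 0 else cv2.resize(p[130:330,180:380],(600,600),interpolation=cv2.INTER_CUBIC))
p=cv2.imread("pics/side0.png")
cv2.imwrite("pics/side0c.png",cv2.resize(p[140:300,210:430],(800,582),interpolation=cv2.INTER_CUBIC))
```

```text
(no output)
```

View pics/top0c.png

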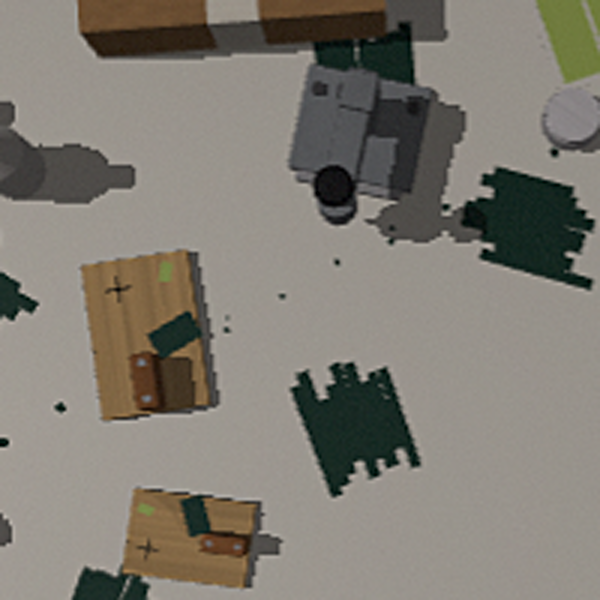

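View pics/side0c.png

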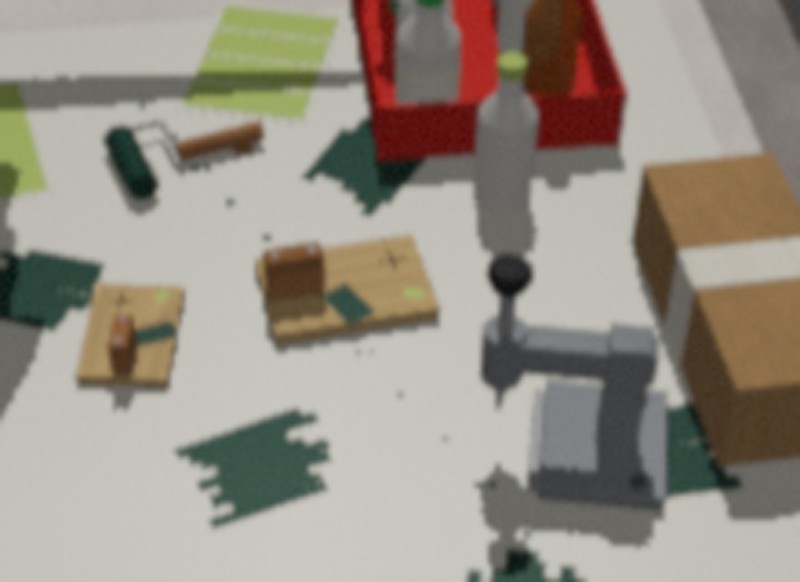

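Candidates: the large block at top-view pixel (228,241), grip (228,257), and the small block at (244,309), which is the look-alike. The crops show the first is clearly larger (about 150×110 mm in scale, cross mark far-left). The punch's knob is at (291,193). I'll measure them coarsely from depth.

```bash
cat > h.py <<'E'
import numpy as np,cv2
from scipy.spatial.transform import Rotation as Ro
def KD(c):
    f=240/np.tan(np.radians(c['fov_y']/2)); return np.array([[f,0,c['cx']],[0,f,c['cy']],[0,0,1.]]),np.array(c['dist_coeffs'])
def rays(c,uv):
    K,D=KD(c); n=cv2.undistortPoints(np.float64(uv).reshape(-1,1,2),K,D).reshape(-1,2)
    return np.c_[n,np.ones(len(n))]
def Rc(c): return Ro.from_euler('xyz',c['orientation'],degrees=True).as_matrix()
def cloud(c,d):
    v,u=np.mgrid[:480,:640]; r=rays(c,np.c_[u.ravel(),v.ravel()])
    return (r*d.reshape(-1,1)@Rc(c).T+c['origin']).reshape(480,640,3)
def onz(c,uv,z):
    r=rays(c,uv)@Rc(c).T; t=(z-c['origin'][2])/r[:,2]; return c['origin']+r*t[:,None]
def proj(c,P):
    R=Rc(c);K,D=KD(c); rv=cv2.Rodrigues(R.T)[0]; return cv2.projectPoints(np.float64(P).reshape(-1,3),rv,-R.T@c['origin'],K,D)[0].reshape(-1,2)
E
python3 - <<'E'
from bench import *
from h import *
c=camera_info("top");d=np.load("pics/top0.npy");W=cloud(c,d)
print("table z",np.median(W[280:300,330:370,2]))
def reg(v0,v1,u0,u1,z0,z1):
    P=W[v0:v1,u0:u1].reshape(-1,3);P=P[(P[:,2]>z0)&(P[:,2]<z1)];return P
P=reg(205,275,200,255,8,24);r=cv2.minAreaRect(np.float32(P[:,:2]));print("block",len(P),r,np.median(P[:,2]))
P=reg(205,275,200,255,50,80);r=cv2.minAreaRect(np.float32(P[:,:2]));print("grip",len(P),r,np.median(P[:,2]))
P=reg(290,330,220,270,8,24);print("small",cv2.minAreaRect(np.float32(P[:,:2])))
P=reg(170,215,270,310,195,220);print("knob",len(P),P.mean(0),(P.max(0)+P.min(0))/2,P.max(0)-P.min(0))
P=reg(140,215,260,340,130,150);print("arm",len(P),cv2.minAreaRect(np.float32(P[:,:2])))
P=reg(140,215,260,340,15,22);print("foot",len(P),cv2.minAreaRect(np.float32(P[:,:2])))
E=[(230-11,0)]
cr=lambda x,y:(180+x/3,130+y/3)
print("mark",onz(c,[cr(119,289)],16))
for q in [(82,267),(188,252),(216,405),(103,418)]: print(onz(c,[cr(*q)],16))
E
```

```text
table z -0.675418389997958
block 1642 ((522.16064453125, 229.56707763671875), (201.4316864013672, 164.6061248779297), 1.3875170946121216) 14.877855704894046
grip 160 ((468.8345031738281, 224.64874267578125), (56.50323486328125, 23.705060958862305), 7.409845352172852) 63.522094326481465
small ((309.29498291015625, 191.24172973632812), (124.72723388671875, 116.09376525878906), 81.0680160522461)
knob 153 [631.99936454  29.43858171 208.40976838] [633.23702499  29.0912536  208.40712064] [37.44844564 35.64165598 20.1340256 ]
arm 402 ((685.6723022460938, 16.823781967163086), (34.22538757324219, 146.35121154785156), 77.01985168457031)
foot 672 ((737.1060180664062, 29.004798889160156), (171.4422607421875, 187.36764526367188), 2.408698797225952)
mark [[564.16073061 254.56998824  16.        ]]
[[587.69423849 291.6429523   16.        ]]
[[600.11488602 184.04313321  16.        ]]
[[443.42362038 158.58290665  16.        ]]
[[433.71778143 272.45071548  16.        ]]
```

```bash
cat >> h.py <<'E'
def goto(s,p,yaw,roll=180.,pitch=0.,ref=None):
    """shift (m, tool axes) and rotvec (deg) from current measured (or ref=(pos,rot)) to target"""
    p0,r0=ref if ref is not None else (s['tool_pos'],s['tcp_rot'])
    R0=Ro.from_euler('xyz',r0,degrees=True); R1=Ro.from_euler('xyz',[roll,pitch,yaw],degrees=True)
    return (R0.inv()*R1).as_rotvec(degrees=True).round(2), (R0.inv().apply(np.array(p)-p0)/1000).round(4)
E
python3 - <<'E'
from bench import *
from h import *
s=sense()
print(goto(s,[600,150,330],177,ref=(np.array([175.455,573.778,248.292]),[180,0,s['tcp_rot'][2]])))
E
```

```text
(array([  0.  ,   0.  , -14.01]), array([-0.5299, -0.2811, -0.0817]))
```

Call:
{"fn": "jog_arm", "kwargs": {
  "plan": [
    [[0,0,-7],[-0.27,-0.14,-0.082],1],
    [[0,0,-14],[-0.53,-0.281,-0.082],1],
    [[0,0,-14],[-0.53,-0.281,-0.082],1],
    [[0,0,-14],[-0.53,-0.281,-0.082],1],
    [[0,0,-14],[-0.53,-0.281,-0.082],1],
    [[0,0,-14],[-0.53,-0.281,-0.082],1],
    [[0,0,-14],[-0.53,-0.281,-0.082],1],
    [[0,0,-14],[-0.53,-0.281,-0.082],1],
    [[0,0,-14],[-0.53,-0.281,-0.082],1],
    [[0,0,-14],[-0.53,-0.281,-0.082],1],
    [[0,0,-14],[-0.53,-0.281,-0.082],1],
    [[0,0,-14],[-0.53,-0.281,-0.082],1]
  ]
}}

```text
time: 1.65
tool_pos: [599.7, 150.3, 329.7]
tcp_rot: [180.0, -0.1, 177.0]
ft_force: [-0.8, -0.1, 0.1]
finger_gap: 85.6
```

Run:
```python
from bench import *
from h import *
s=sense();print(s['time'],s['tool_pos'],s['tcp_rot'],s['qd'].round(2))
c=camera_info("wrist");p,d=snapshot("wrist");cv2.imwrite("pics/w1.png",p);np.savez("pics/w1.npz",d=d,**c)
print(c)
```

```text
1.65 [599.73271714 150.25987033 329.65368084] [ 1.79989091e+02 -7.55437111e-02  1.76977738e+02] [ 1.35 -0.95  0.64 -0.06  0.01 -0.06]
{'fov_y': 68.99821822579469, 'cx': 317.98291527852996, 'cy': 241.4141221936547, 'dist_coeffs': array([-0.02141915,  0.        ,  0.        ,  0.        ,  0.        ]), 'origin': array([516.42680087, 154.92333161, 456.55962239]), 'orientation': array([ 1.61108523e+02, -3.39039786e-02,  8.70647689e+01])}
```

View pics/w1.png

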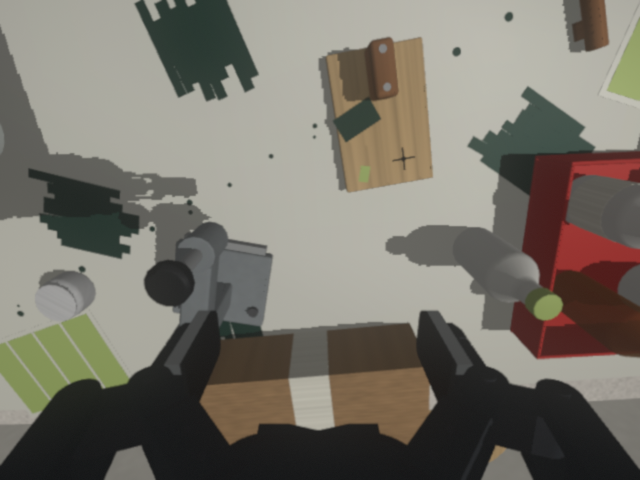

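Large block corners are near (326,56), (421,38), (432,178), (347,191). The mark is at (403,158), the grip at (383,68), the knob at (169,283), and the fence edge at about (225..267, 241..250).

Run:
```python
from h import *
z=np.load("pics/w1.npz");c={k:z[k] for k in z.files};d=c['d'];W=cloud(c,d);p=cv2.imread("pics/w1.png")
print("table",np.median(W[200:220,320:360,2]))
def reg(v0,v1,u0,u1,z0,z1):
    P=W[v0:v1,u0:u1].reshape(-1,3);return P[(P[:,2]>z0)&(P[:,2]<z1)]
P=reg(20,210,310,450,11,22);print("block",cv2.minAreaRect(np.float32(P[:,:2])),np.median(P[:,2]))
P=reg(20,210,310,450,60,75);print("grip",cv2.minAreaRect(np.float32(P[:,:2])),np.median(P[:,2]))
print("mark",onz(c,[(403,158)],16))
P=reg(250,320,130,210,205,214);print("knob",len(P),cv2.minEnclosingCircle(np.float32(P[:,:2])),P[:,2].max())
P=reg(230,330,170,280,137,147);print("arm",cv2.minAreaRect(np.float32(P[:,:2])))
P=reg(230,330,170,280,15,22);print("foot",cv2.minAreaRect(np.float32(P[:,:2])))
P=reg(230,330,170,280,9,16);print("fence",cv2.minAreaRect(np.float32(P[:,:2])))
cv2.imwrite("pics/w1a.png",cv2.resize(p[200:340,130:290],(800,700)[:2],interpolation=cv2.INTER_CUBIC)[:600])
cv2.imwrite("pics/w1b.png",cv2.resize(p[30:200,310:450],(490,595),interpolation=cv2.INTER_CUBIC))
```

```text
table 1.5035120590331985
block ((516.7772216796875, 229.90744018554688), (160.32200622558594, 114.33877563476562), 7.198775291442871) 17.17704857428518
grip ((467.7122497558594, 225.05320739746094), (55.85789108276367, 24.870609283447266), 7.228316307067871) 66.94318937126502
mark [[563.60882653 257.95691015  16.        ]]
knob 1691 ((631.7476806640625, 29.495601654052734), 19.52689552307129) 213.27417939548232
arm ((665.4739990234375, 23.031742095947266), (37.46289825439453, 106.23005676269531), 77.98112487792969)
foot ((719.5177612304688, 9.618392944335938), (130.65602111816406, 120.64856719970703), 76.9131088256836)
fence ((697.7265625, 37.80029296875), (166.34378051757812, 89.49197387695312), 41.67528533935547)
```

View pics/w1a.png

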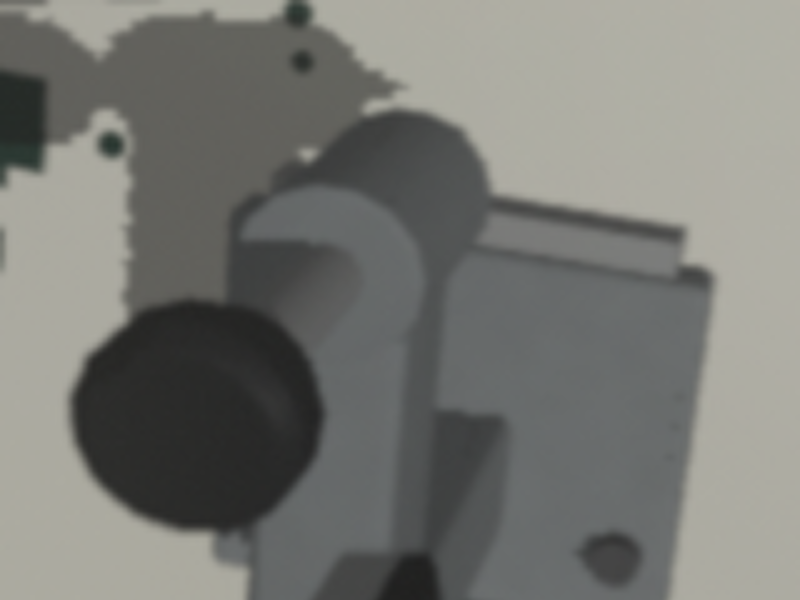

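View pics/w1b.png

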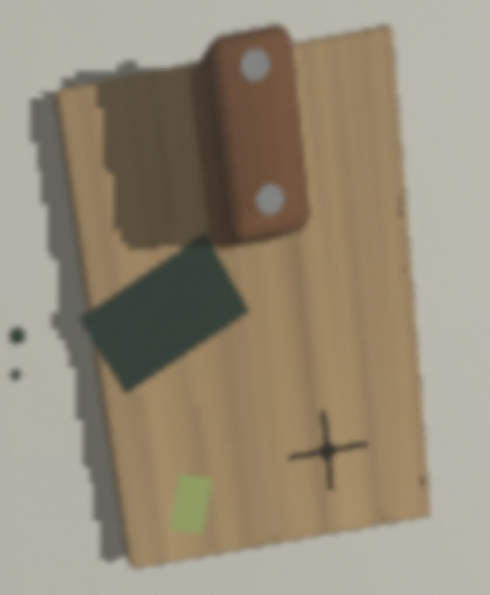

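Run:
```python
from bench import *
import bench
from h import *
print([n for n in dir(bench) if not n.startswith('__')][:40], getattr(bench,'nose_length',None))
z=np.load("pics/w1.npz");c={k:z[k] for k in z.files}
g=lambda x,y:(130+x/5,200+y/5)
for zz,q in ((14,(488,213)),(14,(683,243)),(0,(495,197)),(0,(686,229))): print(zz,onz(c,[g(*q)],zz))
a=onz(c,[g(488,213),g(683,243)],14);v=a[1]-a[0];yaw=np.degrees(np.arctan2(-v[0],v[1]));print("press yaw",yaw)
ex=np.array([np.cos(np.radians(yaw)),np.sin(np.radians(yaw))]);print("face-pin along x",(a.mean(0)[:2]-[631.7,29.5])@ex)
s=sense();print(s['tool_pos'],goto(s,[467.3,225.5,110],187.2),goto(s,[467.3,225.5,46],187.2))
```

```text
['PlanningError', 'camera_info', 'hand_in', 'nose_length', 'sense', 'snapshot'] 17.0
14 [[663.1317651   26.14404259  14.        ]]
14 [[674.36110109  77.65668472  14.        ]]
0 [[663.22293863  24.63718547   0.        ]]
0 [[675.27779517  76.4542291    0.        ]]
press yaw -12.297625436422093
face-pin along x 31.425329481129708
[599.44986526 150.79377666 329.86503578] (array([  0.02,  -0.06, -10.17]), array([0.1356, 0.0677, 0.22  ])) (array([  0.02,  -0.06, -10.17]), array([0.1356, 0.0677, 0.284 ]))
```

Call:
{"fn": "jog_arm", "kwargs": {
  "plan": [
    [[0,0,-5],[0.045,0.022,0.06],1],
    [[0,0,-10.2],[0.09,0.045,0.11],1],
    [[0,0,-10.2],[0.1356,0.0677,0.17],1],
    [[0,0,-10.2],[0.1356,0.0677,0.22],1],
    [[0,0,-10.2],[0.1356,0.0677,0.22],1],
    [[0,0,-10.2],[0.1356,0.0677,0.22],1]
  ]
}}

```text
time: 2.45
tool_pos: [465.3, 225.4, 108.3]
tcp_rot: [-180.0, -0.2, -172.6]
ft_force: [-0.0, 0.7, 0.0]
finger_gap: 85.5
```

Run:
```python
from bench import *
from h import *
s=sense();print(s['time'],s['tool_pos'],s['tcp_rot'])
c=camera_info("wrist");p,d=snapshot("wrist");cv2.imwrite("pics/w2.png",p);np.savez("pics/w2.npz",d=d,**c)
s=sense();print(goto(s,[467.3,225.5,43],187.2))
```

```text
2.45 [465.26932344 225.39576486 108.25825548] [-179.95328627   -0.24424606 -172.6476331 ]
(array([-0.01, -0.05,  0.11]), array([-0.0001, -0.    ,  0.0673]))
```

View pics/w2.png

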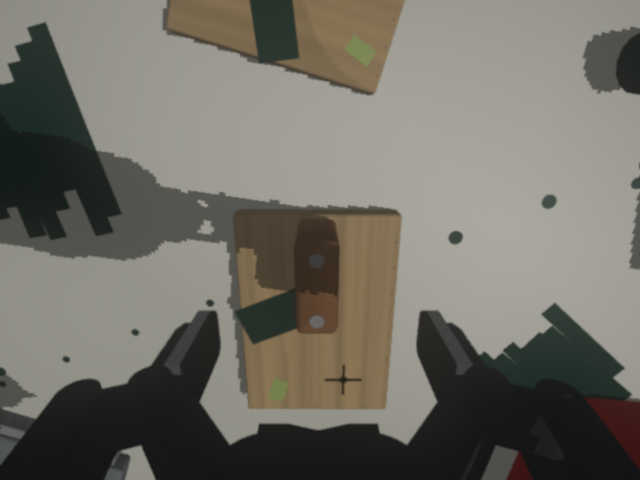

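The gripper is centred: grip axis at u≈317, finger middle at u≈318. The cross is at (343,380), and the smaller look-alike is at the top edge. Now I'll descend and close.

Call:
{"fn": "jog_arm", "kwargs": {
  "force": 40,
  "plan": [
    [[0,0,0],[0,0,0.03],1],
    [[0,0,0],[0,0,0.055],1],
    [[0,0,0],[0,0,0.067],1],
    [[0,0,0],[0,0,0.067],1],
    [[0,0,0],[0,0,0.067],-1],
    [[0,0,0],[0,0,0.067],-1],
    [[0,0,0],[0,0,0.067],-1],
    [[0,0,0],[0,0,0.067],-1],
    [[0,0,0],[0,0,0.067],-1],
    [[0,0,0],[0,0,0.067],-1]
  ]
}}

```text
time: 3.75
tool_pos: [468.6, 225.0, 43.9]
tcp_rot: [180.0, 0.0, -172.8]
ft_force: [-1.2, 0.2, 5.6]
finger_gap: 23.6
```

Run:
```python
from bench import *
from h import *
s=sense();print(s)
# targets
yaw=-12.6;e=np.radians(yaw);ex=np.array([np.cos(e),np.sin(e)]);ey=np.array([-ex[1],ex[0]]);pin=np.array([631.9,30.0])
for px in (-165,-108): 
    g=pin+px*ex-20*ey; print(px,g,goto(s,[*g,s['tool_pos'][2]],180+yaw))
```

```text
{'time': 3.75, 'joint_pos': array([ 1.99876854e+01,  6.76492799e+00,  1.08624979e+02,  2.35386758e-03,
        6.45605180e+01, -7.72085811e+01]), 'qd': array([-0.03412041,  0.03284726,  0.00282971, -0.05426146,  0.02303221,
       -0.05553484]), 'joint_efforts': array([-1.71792344e-01, -4.67121756e+01, -4.11619234e+01, -8.53894302e-02,
       -3.89917446e-01,  1.10286555e-04]), 'tool_pos': array([468.6490746 , 224.95562281,  43.89563351]), 'tcp_rot': array([ 1.79986950e+02,  4.78734095e-02, -1.72804749e+02]), 'ft_force': array([-1.22715181,  0.17688844,  5.56150396]), 'wrist_torque': array([-0.05111832,  0.20029554,  0.0227984 ]), 'finger_gap': 23.600138929678966}
-165 [466.51086945  46.47529959] (array([ 0.02,  0.05, 19.8 ]), array([ 2.450e-02, -1.768e-01, -1.000e-04]))
-108 [522.13812488  34.04113483] (array([ 0.02,  0.05, 19.8 ]), array([-0.0292, -0.1961, -0.    ]))
```

Call:
{"fn": "jog_arm", "kwargs": {
  "plan": [
    [[0,0,1],[0.001,-0.009,0],-1],
    [[0,0,3],[0.004,-0.027,0],-1],
    [[0,0,5],[0.007,-0.045,0],-1],
    [[0,0,7],[0.01,-0.063,0],-1],
    [[0,0,9],[0.013,-0.081,0],-1],
    [[0,0,11],[0.016,-0.099,0],-1],
    [[0,0,13],[0.018,-0.117,0],-1],
    [[0,0,15],[0.02,-0.135,0],-1],
    [[0,0,17],[0.022,-0.153,0],-1],
    [[0,0,19],[0.024,-0.17,0],-1],
    [[0,0,19.8],[0.0245,-0.177,0],-1],
    [[0,0,19.8],[0.0245,-0.177,0],-1]
  ]
}}

```text
time: 5.25
tool_pos: [466.4, 44.5, 43.9]
tcp_rot: [-180.0, 0.1, 167.3]
ft_force: [-0.7, -2.7, 7.9]
finger_gap: 23.8
```

Run:
```python
from bench import *
from h import *
s=sense();print(s['tool_pos'],s['tcp_rot'],s['ft_force'],s['wrist_torque'],s['finger_gap'])
for n in ("side","wrist","top"):
    c=camera_info(n);p,d=snapshot(n);cv2.imwrite(f"pics/{n}3.png",p);np.savez(f"pics/{n}3.npz",d=d,**c)
p=cv2.imread("pics/side3.png");cv2.imwrite("pics/side3c.png",cv2.resize(p[170:290,280:440],(800,600),interpolation=cv2.INTER_CUBIC))
```

```text
[466.41503516  44.4680125   43.87762289] [-1.79957961e+02  6.60295777e-02  1.67256374e+02] [-0.65503895 -2.69119613  7.90001205] [-0.17552868  0.0150801  -0.05331862] 23.778171167335216
```

View pics/side3c.png

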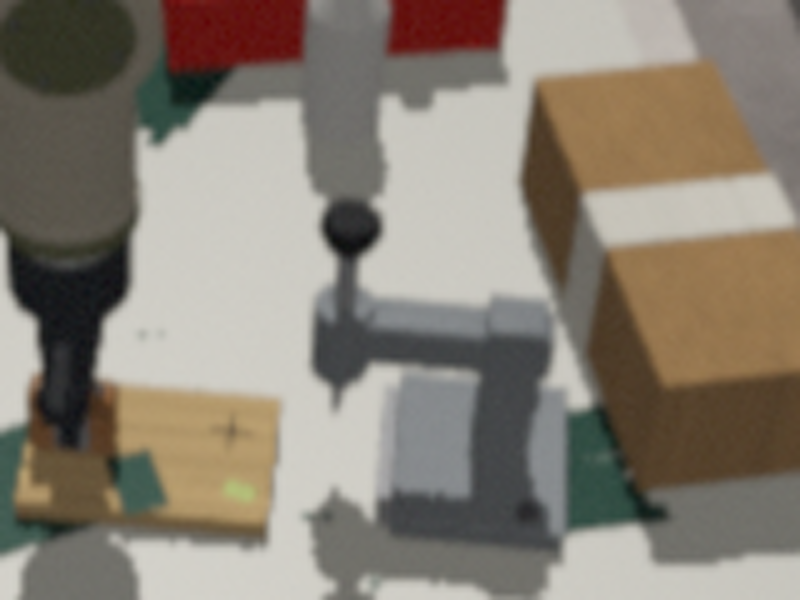

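View pics/wrist3.png

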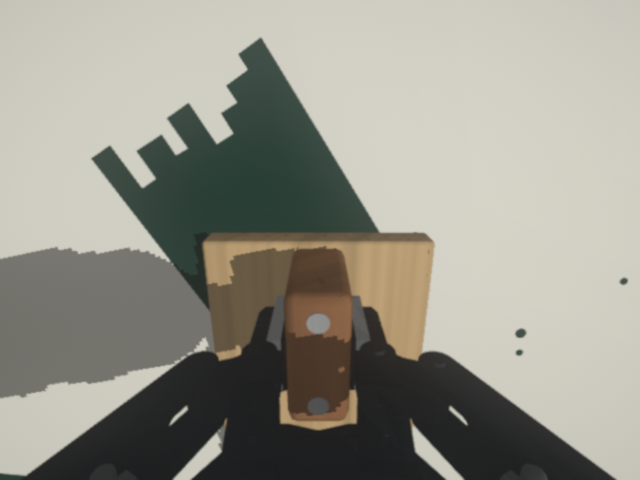

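Run:
```python
from h import *
L=lambda n:(lambda z:{k:z[k] for k in z.files})(np.load(f"pics/{n}.npz"))
cs=L("side3");ct=L("top3");cw=L("wrist3")
g=lambda x,y:(280+x/5,170+y/5)
print("mark side",onz(cs,[g(232,431)],16))
# knob silhouette: sphere/disc from z188..210 centre ~199
W=cloud(cs,cs['d']);P=W[200:232,340:362].reshape(-1,3);P=P[(P[:,2]>186)&(P[:,2]<216)];print("knob side cloud",len(P),P.min(0),P.max(0),P.mean(0))
print("proj knob199 w1 est",(proj(cs,[[631.8,29.7,199]])-[280,170])*5)
p=cv2.imread("pics/top3.png");cv2.imwrite("pics/top3c.png",cv2.resize(p[140:280,220:360],(600,600),interpolation=cv2.INTER_CUBIC))
W=cloud(cw,cw['d']);P=W[225:420,195:440].reshape(-1,3);P=P[(P[:,2]>12)&(P[:,2]<20)];print("block rear via wrist",cv2.minAreaRect(np.float32(P[:,:2])))
a=onz(cw,[(207,235),(431,237)],16);print("rear edge",a,np.degrees(np.arctan2(-(a[1]-a[0])[0],(a[1]-a[0])[1])))
```

```text
mark side [[569.55177104  43.47281159  16.        ]]
knob side cloud 126 [613.58425279  10.0565756  186.55223652] [650.30219293  47.18712572 215.9527109 ] [630.78131854  25.19623512 208.32853083]
proj knob199 w1 est [[348.58633854 231.02518459]]
block rear via wrist ((488.5206604003906, 40.08331298828125), (110.29024505615234, 108.11676025390625), 77.42256927490234)
rear edge [[422.37271994   1.85094704  16.        ]
 [446.18236464 103.63383572  16.        ]] -13.166211743409002
```

View pics/top3c.png

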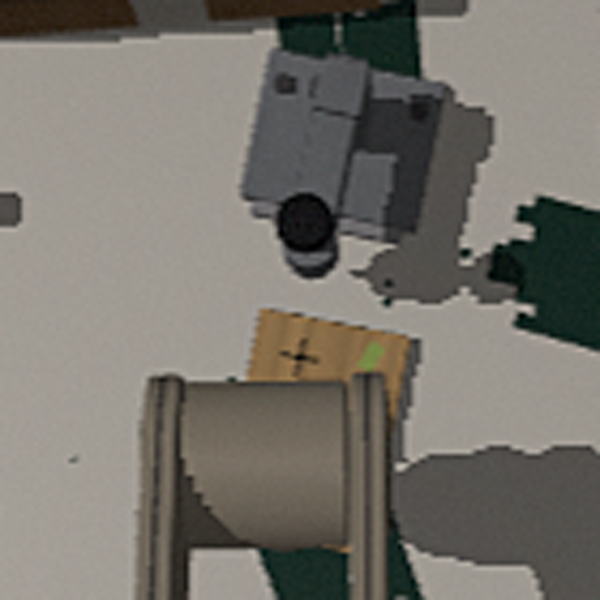

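Call:
{"fn": "jog_arm", "kwargs": {
  "plan": [
    [[0,0,0],[-0.006,0.0015,0],-1],
    [[0,0,0],[-0.014,0.0015,0],-1],
    [[0,0,0],[-0.022,0.0015,0],-1],
    [[0,0,0],[-0.03,0.0015,0],-1],
    [[0,0,0],[-0.038,0.0015,0],-1],
    [[0,0,0],[-0.046,0.0015,0],-1],
    [[0,0,0],[-0.052,0.0015,0],-1],
    [[0,0,0],[-0.056,0.0015,0],-1],
    [[0,0,0],[-0.058,0.0015,0],-1],
    [[0,0,0],[-0.058,0.0015,0],-1]
  ]
}}

```text
time: 6.65
tool_pos: [522.1, 34.2, 43.8]
tcp_rot: [-180.0, -0.1, 167.3]
ft_force: [-7.8, 1.9, 14.6]
finger_gap: 23.3
```

```bash
cat > look.py <<'E'
from bench import *
from h import *
import sys
t=sys.argv[1]
s=sense();print(s['time'],s['tool_pos'],s['tcp_rot'],s['ft_force'],s['wrist_torque'],s['finger_gap'])
for n in sys.argv[2:]:
    c=camera_info(n);p,d=snapshot(n);cv2.imwrite(f"pics/{n}{t}.png",p);np.savez(f"pics/{n}{t}.npz",d=d,**c)
if 'side' in sys.argv:
    p=cv2.imread(f"pics/side{t}.png");cv2.imwrite(f"pics/side{t}c.png",cv2.resize(p[200:290,310:430],(800,600),interpolation=cv2.INTER_CUBIC))
if 'top' in sys.argv:
    p=cv2.imread(f"pics/top{t}.png");cv2.imwrite(f"pics/top{t}c.png",cv2.resize(p[140:280,220:360],(600,600),interpolation=cv2.INTER_CUBIC))
E
python3 look.py 4 side top
```

```text
6.65 [522.11962164  34.20756425  43.84938838] [-1.79978185e+02 -1.05719091e-01  1.67312316e+02] [-7.84233156  1.88741701 14.63818268] [0.35616852 0.90366239 0.06484733] 23.31277581997103
```

View pics/side4c.png

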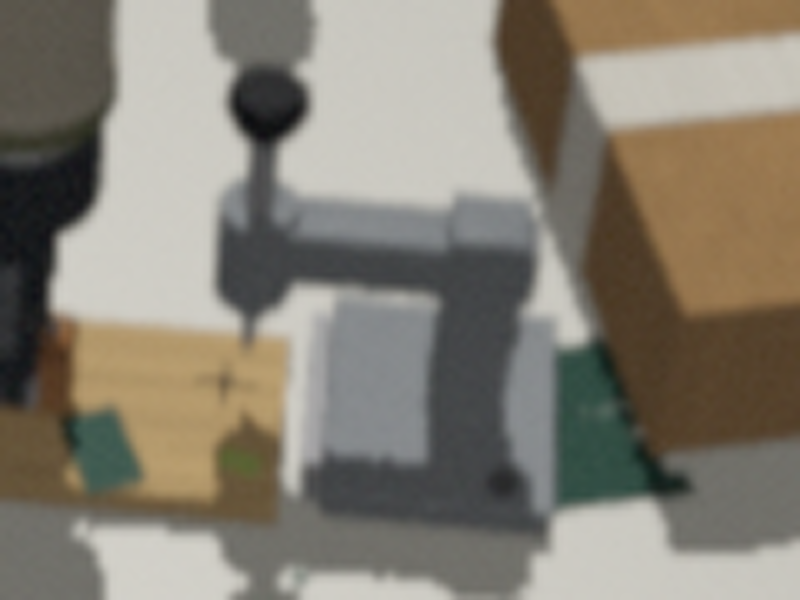

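View pics/top4c.png

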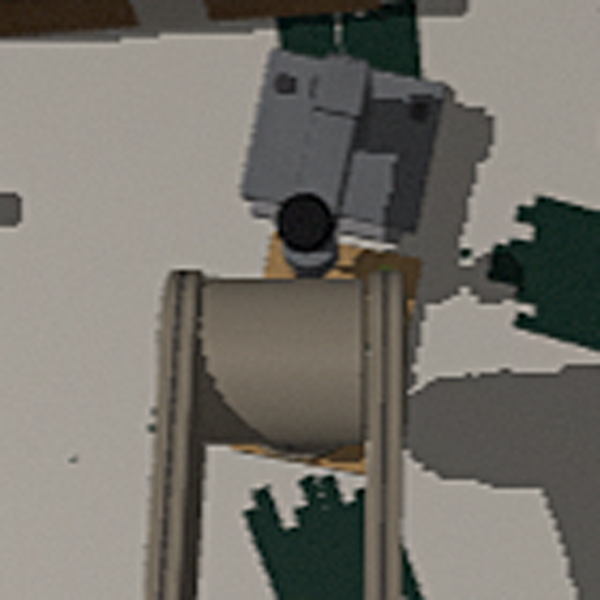

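Run:
```python
from h import *
L=lambda n:(lambda z:{k:z[k] for k in z.files})(np.load(f"pics/{n}.npz"))
cs=L("side4")
g=lambda x,y:(310+x*.15,200+y*.15)
pin=np.array([631.9,30.0]);e=np.radians(-12.7);ex=np.array([np.cos(e),np.sin(e)]);ey=np.array([-ex[1],ex[0]])
pr=lambda q,z:np.array([(onz(cs,[g(*q)],z)[0,:2]-pin)@ex,(onz(cs,[g(*q)],z)[0,:2]-pin)@ey]).round(1)
print("mark",pr((226,381),16)); print("far corners",pr((291,338),16),pr((279,495),16))
print("fence near end top", pr((318,318),14), pr((304,470),14))
print("knob proj",((proj(cs,[[*pin,210],[*pin,199],[*pin,140],[*pin,84]])-[310,200])/.15).round())
```

```text
mark [-7.3  2.1]
far corners [22.4 34.2] [ 22.2 -66.7]
fence near end top [35.  51.2] [ 33.1 -48.3]
knob proj [[266.  89.]
 [265. 108.]
 [257. 203.]
 [249. 288.]]
```

Call:
{"fn": "jog_arm", "kwargs": {
  "plan": [
    [[0,0,0],[0,0,-0.0005],-1],
    [[0,0,0],[-0.003,0,-0.0005],-1],
    [[0,0,0],[-0.005,0,-0.0005],-1],
    [[0,0,0],[-0.0065,0,-0.0005],-1],
    [[0,0,0],[-0.0065,0,-0.0005],-1],
    [[0,0,0],[-0.0065,0,-0.0005],-1]
  ]
}}

```text
time: 7.5
tool_pos: [528.3, 32.7, 43.9]
tcp_rot: [-180.0, -0.1, 167.3]
ft_force: [-5.9, 0.9, 9.4]
finger_gap: 23.5
```

Call:
{"fn": "jog_arm", "kwargs": {
  "plan": [
    [[0,0,0],[-0.001,0,0],-1],
    [[0,0,0],[-0.001,0,0],-1]
  ]
}}

```text
time: 7.75
tool_pos: [529.1, 32.5, 43.9]
tcp_rot: [-180.0, -0.1, 167.3]
ft_force: [-7.4, 2.4, 9.6]
finger_gap: 23.6
```

Call:
{"fn": "jog_arm", "kwargs": {
  "plan": [
    [[0,0,0],[-0.001,0,0],-1],
    [[0,0,0],[-0.001,0,0],-1]
  ]
}}

```text
time: 8.0
tool_pos: [530.1, 32.3, 43.9]
tcp_rot: [-180.0, -0.1, 167.3]
ft_force: [-6.6, 1.4, 10.5]
finger_gap: 23.8
```

Call:
{"fn": "jog_arm", "kwargs": {
  "plan": [
    [[0,0,0],[-0.001,0,0],-1],
    [[0,0,0],[-0.001,0,0],-1]
  ]
}}

```text
time: 8.25
tool_pos: [530.5, 32.2, 43.8]
tcp_rot: [-180.0, -0.2, 167.3]
ft_force: [-10.3, 3.5, 13.9]
finger_gap: 23.6
```

Call:
{"fn": "jog_arm", "kwargs": {
  "plan": [
    [[0,0,0],[-0.001,0,0],-1],
    [[0,0,0],[-0.001,0,0],-1]
  ]
}}

```text
time: 8.5
tool_pos: [530.5, 32.2, 43.8]
tcp_rot: [-179.9, -0.3, 167.3]
ft_force: [-15.9, 3.1, 19.0]
finger_gap: 23.2
```

```bash
python3 look.py 5 side
```

```text
8.5 [530.54228653  32.20737121  43.83611751] [-179.94930214   -0.32564648  167.3167455 ] [-15.86880191   3.05338619  18.97144901] [ 0.46679487  1.86844642 -0.08908835] 23.21426420209926
```

View pics/side5c.png

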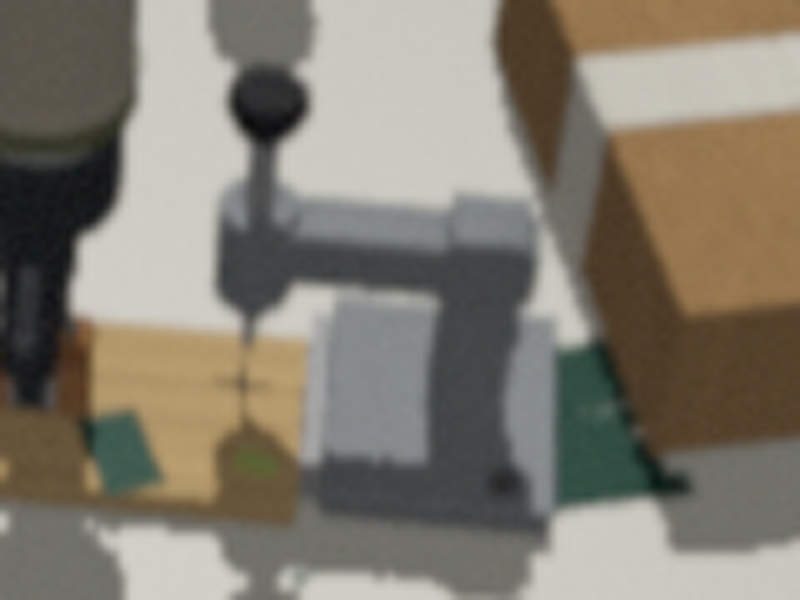

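Run:
```python
from h import *
L=lambda n:(lambda z:{k:z[k] for k in z.files})(np.load(f"pics/{n}.npz"))
cs=L("side5")
pin=np.array([631.9,30.0])
print(((proj(cs,[[*pin,16],[*pin,35],[*pin,84],[*pin,199]])-[310,200])/.15).round(1))
g=lambda x,y:(310+x*.15,200+y*.15)
e=np.radians(-12.7);ex=np.array([np.cos(e),np.sin(e)]);ey=np.array([-ex[1],ex[0]])
q=onz(cs,[g(243,382)],16)[0,:2]-pin;print(q@ex,q@ey)
```

```text
[[240.9 385.5]
 [243.2 358.9]
 [249.3 288.1]
 [264.9 107.6]]
0.8713741167487158 2.3808024089155255
```

Call:
{"fn": "jog_arm", "kwargs": {
  "plan": [
    [[0,0,0],[0.001,0,0],-1],
    [[0,0,0],[0.001,0,0],-1]
  ]
}}

```text
time: 8.8
tool_pos: [530.6, 32.2, 43.9]
tcp_rot: [-180.0, -0.2, 167.3]
ft_force: [-10.2, 2.7, 12.5]
finger_gap: 23.7
```

Call:
{"fn": "jog_arm", "kwargs": {
  "plan": [
    [[0,0,0],[0.0006,0,0],-1],
    [[0,0,0],[0.0006,0,0],0],
    [[0,0,0],[0.0006,0,0],0.5],
    [[0,0,0],[0.0006,0,0],1],
    [[0,0,0],[0.0006,0,0],1],
    [[0,0,0],[0.0006,0,0],1]
  ]
}}

```text
time: 9.55
tool_pos: [531.7, 33.0, 43.7]
tcp_rot: [-180.0, -0.0, 167.4]
ft_force: [0.1, 0.5, 0.2]
finger_gap: 85.5
```

```bash
python3 look.py 6 side
python3 - <<'E'
from bench import *
from h import *
s=sense()
print(goto(s,[530,33,120],167.3),goto(s,[480,44,240],167.3),goto(s,[540,10,240],167.3))
E
```

```text
9.55 [531.68786415  32.96574728  43.72762721] [-1.79995232e+02 -6.29267509e-03  1.67396849e+02] [0.13140245 0.45288483 0.2257388 ] [ 0.02035831 -0.02837006  0.04714862] 85.50008316747747
(array([-0. , -0. ,  0.1]), array([ 0.0017, -0.0004, -0.0762])) (array([-0. , -0. ,  0.1]), array([ 0.0529, -0.0006, -0.1962])) (array([-0. , -0. ,  0.1]), array([-0.0131, -0.0206, -0.1962]))
```

View pics/side6c.png

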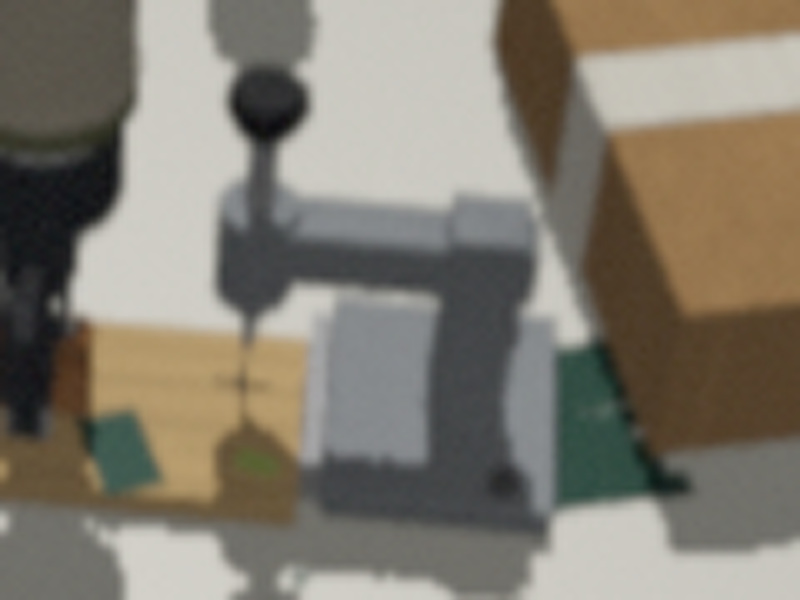

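Call:
{"fn": "jog_arm", "kwargs": {
  "plan": [
    [[0,0,0],[0,0,-0.03],1],
    [[0,0,0],[0,0,-0.07],1],
    [[0,0,0],[0,0,-0.12],1],
    [[0,0,0],[0,0.01,-0.16],1],
    [[0,0,0],[-0.012,0.019,-0.16],1],
    [[0,0,0],[-0.012,0.019,-0.16],1],
    [[0,0,0],[-0.012,0.019,-0.16],1]
  ]
}}

```text
time: 10.48
tool_pos: [546.7, 48.8, 202.8]
tcp_rot: [-180.0, -0.1, 167.4]
ft_force: [0.1, -0.8, 0.3]
finger_gap: 85.6
```

```bash
python3 look.py 7 wrist
```

```text
10.475 [546.7347656   48.77824251 202.77433222] [-1.79966395e+02 -1.12632049e-01  1.67401265e+02] [ 0.12330743 -0.80714098  0.32011476] [-0.07048138 -0.00979748  0.04567243] 85.57620672750889
```

View pics/wrist7.png

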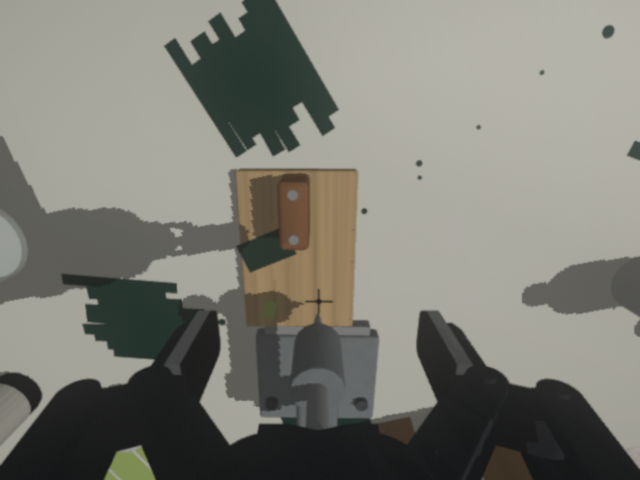

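Run:
```python
import cv2
p=cv2.imread("pics/wrist7.png")
cv2.imwrite("pics/w7a.png",cv2.resize(p[280:400,240:400],(800,600),interpolation=cv2.INTER_CUBIC))
```

```text
(no output)
```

View pics/w7a.png

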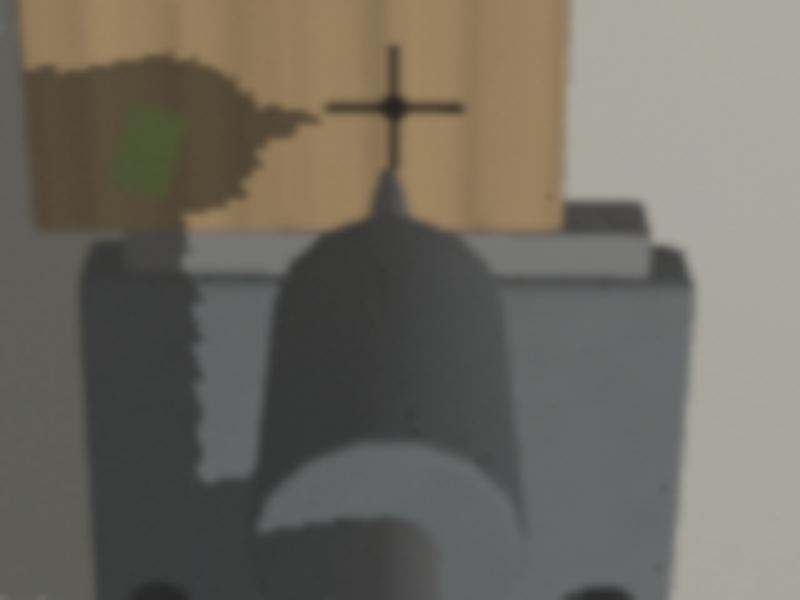

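Run:
```python
import cv2
p=cv2.imread("pics/wrist7.png")
a=cv2.resize(p[314:344,240:285],(800,533),interpolation=cv2.INTER_CUBIC);a=cv2.convertScaleAbs(a,alpha=1.6)
b=cv2.resize(p[310:345,342:388],(800,609),interpolation=cv2.INTER_CUBIC)[:600]
cv2.imwrite("pics/w7l.png",a);cv2.imwrite("pics/w7r.png",b)
```

```text
(no output)
```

View pics/w7l.png

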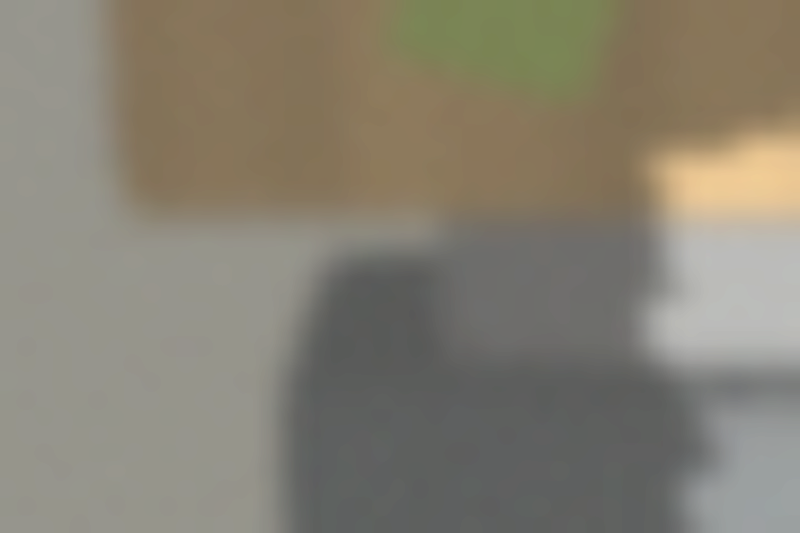

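View pics/w7r.png

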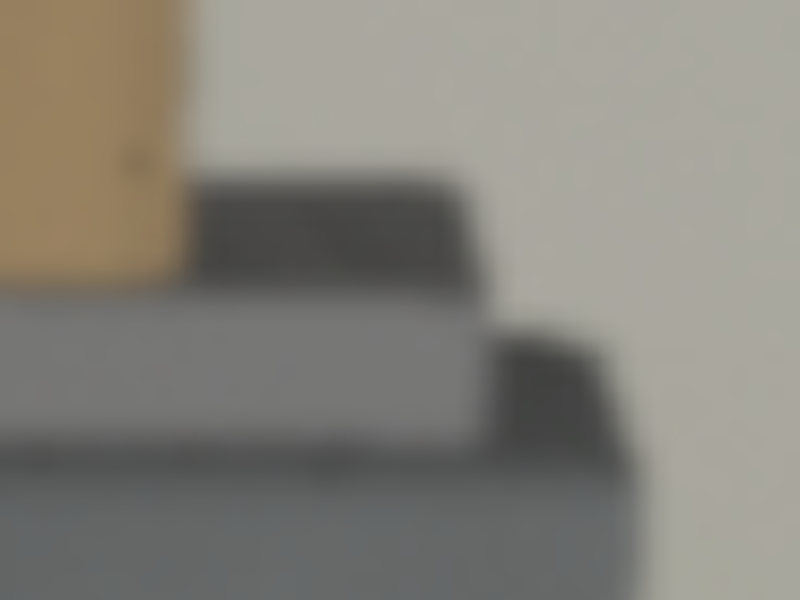

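Run:
```python
from h import *
from scipy.optimize import least_squares
L=lambda n:(lambda z:{k:z[k] for k in z.files})(np.load(f"pics/{n}.npz"))
c=L("wrist7");p=cv2.imread("pics/wrist7.png");gr=cv2.cvtColor(p,6).astype(float)
# mark: vertical line column centroid & horizontal line row centroid
for r in (291,293,295,297,299,301,303,305,307,309,311):
    w=np.clip(np.median(gr[r,308:329])-gr[r,312:326]-12,0,None); print(r,(w*np.arange(312,326)).sum()/w.sum() if w.sum() else None,end=' ')
print()
for u in (308,310,313,323,326,329):
    w=np.clip(np.median(gr[290:312,u])-gr[296:307,u]-12,0,None);print(u,(w*np.arange(296,307)).sum()/w.sum(),end=' ')
print()
for r in range(312,325):
    row=gr[r,300:336];print(r,row[8:28].astype(int))
# press pose fit (x,y) given yaw from fence ends at z14
for yaw in (-12.3,-12.7,-13):
    e=np.radians(yaw);ex=np.array([np.cos(e),np.sin(e)]);ey=np.array([-ex[1],ex[0]])
    F=onz(c,[(264.6,326.1),(369.6,326.3)],14)[:,:2]; pin=F.mean(0)-30*ex
    m=onz(c,[(318.2,301.0)],16)[0,:2]; B=onz(c,[(246.5,325.5),(352.1,326.0)],16)[:,:2]
    rear=onz(c,[(235,170),(357,169)],16)[:,:2]
    print(yaw,"flen",np.linalg.norm(F[1]-F[0]),np.degrees(np.arctan2(-(F[1]-F[0])[0],(F[1]-F[0])[1])),"pin",pin,"mark rel",(m-pin)@ex,(m-pin)@ey,"blk corners",[((b-pin)@ex,(b-pin)@ey) for b in B], [((b-pin)@ex,(b-pin)@ey) for b in rear])
    print(" pin axis cols",proj(c,[[*pin,z] for z in (16,30,40)]))
```

```text
291 318.031914893617 293 318.0777777777778 295 318.0 297 318.0833333333333 299 318.04324324324324 301 318.0987654320988 303 318.17894736842106 305 318.1224489795918 307 318.1290322580645 309 318.11340206185565 311 318.08247422680415 
308 301.0531914893617 310 301.04395604395603 313 301.0487804878049 323 301.05102040816325 326 301.0531914893617 329 301.1047619047619 
312 [131 130 131 129 126 123 120 118 114  97  75  89 116 131 135 135 135 135
 134 134]
313 [130 130 130 128 126 123 119 114 106  90  76  95 120 131 134 135 135 135
 134 134]
314 [130 130 130 129 126 123 118 108  91  77  81 104 124 133 135 135 135 135
 134 134]
315 [130 130 131 129 126 123 116 101  80  70  78 101 122 132 134 135 135 135
 134 133]
316 [130 131 130 129 126 122 114  97  76  68  75  95 117 130 134 135 135 135
 134 134]
317 [130 130 131 129 126 121 109  88  71  67  73  87 110 128 134 135 135 134
 134 133]
318 [130 130 130 129 126 119 102  79  67  67  72  83 103 123 133 135 135 135
 135 133]
319 [130 130 130 128 126 117  97  74  66  67  73  82  98 119 131 135 135 135
 135 133]
320 [130 130 130 129 125 112  91  7
[... 1223 characters left out ...]
at64(-73.39825360492361)), (np.float64(-132.2041948126855), np.float64(35.00333919809354))]
 pin axis cols [[317.17017776 301.59575989]
 [317.13344021 308.59439254]
 [317.1054083  313.9356767 ]]
-13 flen 109.57797752473692 -12.620049070091577 pin [632.47142934  29.54673532] mark rel -0.6841890204740263 0.8762844402467791 blk corners [(np.float64(28.57300886169832), np.float64(-73.20410103469446)), (np.float64(28.137644847475205), np.float64(36.26466304682834))] [(np.float64(-130.63224827771435), np.float64(-74.240335915221)), (np.float64(-132.38524757573677), np.float64(34.15356408363683))]
 pin axis cols [[317.3258172  301.59661389]
 [317.29513777 308.59527476]
 [317.27172814 313.93658022]]
```

The close view shows the mark column at 318.1 and the pin tip/axis at 317.2, and the far edge is flat on the fence. The dot is about 1.0 mm off in y and under 1 mm in x, so it's within tolerance. Next I'll close the gripper, rise and move over the knob.

Run:
```python
from bench import *
from h import *
s=sense();print(s['tool_pos'],goto(s,[546.7,48.8,262],167.4),goto(s,[632.2,29.6,262],167.4),goto(s,[632.2,29.6,240],167.4))
```

```text
[546.67321459  48.72909816 202.71017538] (array([-0.03, -0.12, -0.01]), array([ 0.0001,  0.    , -0.0593])) (array([-0.03, -0.12, -0.01]), array([-0.0875, -0.    , -0.0595])) (array([-0.03, -0.12, -0.01]), array([-0.0876, -0.    , -0.0375]))
```

Call:
{"fn": "jog_arm", "kwargs": {
  "force": 60,
  "plan": [
    [[0,0,0],[0,0,-0.03],-1],
    [[0,0,0],[0,0,-0.06],-1],
    [[0,0,0],[0,0,-0.06],-1],
    [[0,0,0],[-0.03,0,-0.06],-1],
    [[0,0,0],[-0.06,0,-0.06],-1],
    [[0,0,0],[-0.08,0,-0.06],-1],
    [[0,0,0],[-0.0875,0,-0.06],-1],
    [[0,0,0],[-0.0875,0,-0.06],-1],
    [[0,0,0],[-0.0875,0,-0.05],-1],
    [[0,0,0],[-0.0875,0,-0.041],-1],
    [[0,0,0],[-0.0875,0,-0.041],-1]
  ]
}}

```text
time: 11.9
tool_pos: [631.9, 30.0, 243.2]
tcp_rot: [-180.0, -0.1, 167.4]
ft_force: [0.3, -0.2, -0.0]
finger_gap: -0.2
```

```bash
python3 look.py 8 side wrist
```

```text
11.9 [631.90355164  29.96062822 243.19540264] [-1.79974453e+02 -1.39327786e-01  1.67406039e+02] [ 0.26296508 -0.18837395 -0.04414402] [-0.05673188  0.00404238  0.03181475] -0.2402648105880277
```

View pics/side8c.png

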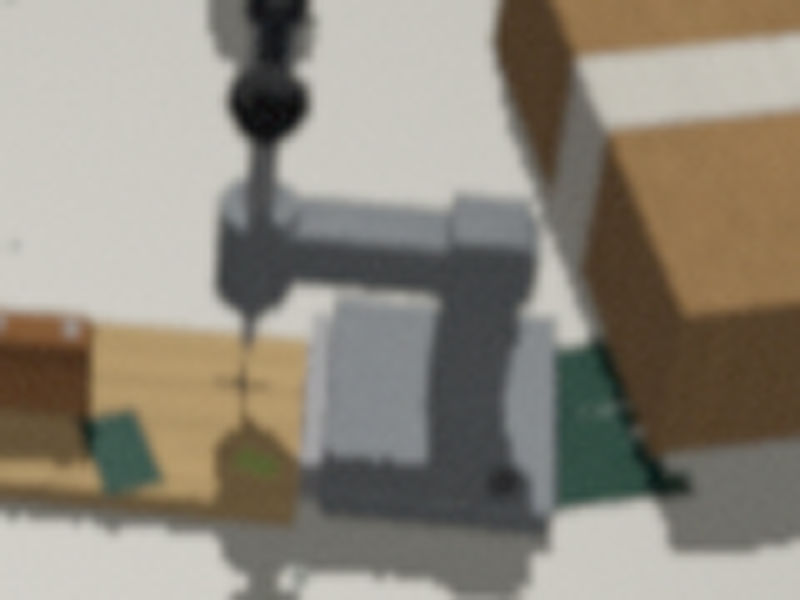

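View pics/wrist8.png

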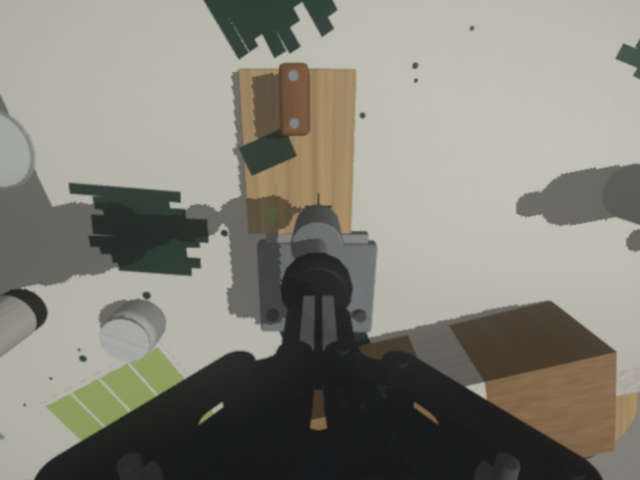

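The fingers at (318,320) are centred on the knob at (317,285). Now I'll lower slowly and feel for the knob.

Call:
{"fn": "jog_arm", "kwargs": {
  "plan": [
    [[0,0,0],[0,0,0.006],-1],
    [[0,0,0],[0,0,0.012],-1],
    [[0,0,0],[0,0,0.016],-1],
    [[0,0,0],[0,0,0.018],-1],
    [[0,0,0],[0,0,0.018],-1]
  ]
}}

```text
time: 12.62
tool_pos: [632.8, 29.8, 227.0]
tcp_rot: [-180.0, -0.0, 167.4]
ft_force: [-3.3, -0.3, 3.6]
finger_gap: -0.1
```

Call:
{"fn": "jog_arm", "kwargs": {
  "plan": [
    [[0,0,0],[0,0,0.001],-1],
    [[0,0,0],[0,0,0.002],-1],
    [[0,0,0],[0,0,0.003],-1],
    [[0,0,0],[0,0,0.003],-1]
  ]
}}

```text
time: 13.12
tool_pos: [633.1, 29.8, 223.8]
tcp_rot: [180.0, 0.0, 167.4]
ft_force: [-1.2, -0.3, 3.1]
finger_gap: -0.1
```

Call:
{"fn": "jog_arm", "kwargs": {
  "plan": [
    [[0,0,0],[0,0,0.001],-1],
    [[0,0,0],[0,0,0.002],-1],
    [[0,0,0],[0,0,0.003],-1],
    [[0,0,0],[0,0,0.003],-1]
  ]
}}

```text
time: 13.62
tool_pos: [633.1, 29.8, 220.8]
tcp_rot: [180.0, 0.0, 167.4]
ft_force: [-0.4, 0.1, 2.7]
finger_gap: -0.1
```

Call:
{"fn": "jog_arm", "kwargs": {
  "plan": [
    [[0,0,0],[0,0,0.001],-1],
    [[0,0,0],[0,0,0.002],-1],
    [[0,0,0],[0,0,0.003],-1],
    [[0,0,0],[0,0,0.003],-1]
  ]
}}

```text
time: 14.12
tool_pos: [633.1, 29.8, 217.8]
tcp_rot: [180.0, 0.0, 167.4]
ft_force: [0.1, -1.2, 3.7]
finger_gap: 0.1
```

Call:
{"fn": "jog_arm", "kwargs": {
  "plan": [
    [[0,0,0],[0,0,0.001],-1],
    [[0,0,0],[0,0,0.002],-1],
    [[0,0,0],[0,0,0.002],-1]
  ]
}}

```text
time: 14.5
tool_pos: [633.1, 29.8, 215.8]
tcp_rot: [180.0, 0.0, 167.4]
ft_force: [1.8, -0.3, 4.2]
finger_gap: -0.1
```

```bash
python3 look.py 9 side
```

```text
14.5 [633.06408548  29.78150929 215.7556065 ] [1.79998367e+02 1.39239125e-02 1.67393927e+02] [ 1.77082773 -0.32257826  4.18459047] [-0.03951472 -0.12368787  0.01116912] -0.07515477819563296
```

View pics/side9c.png

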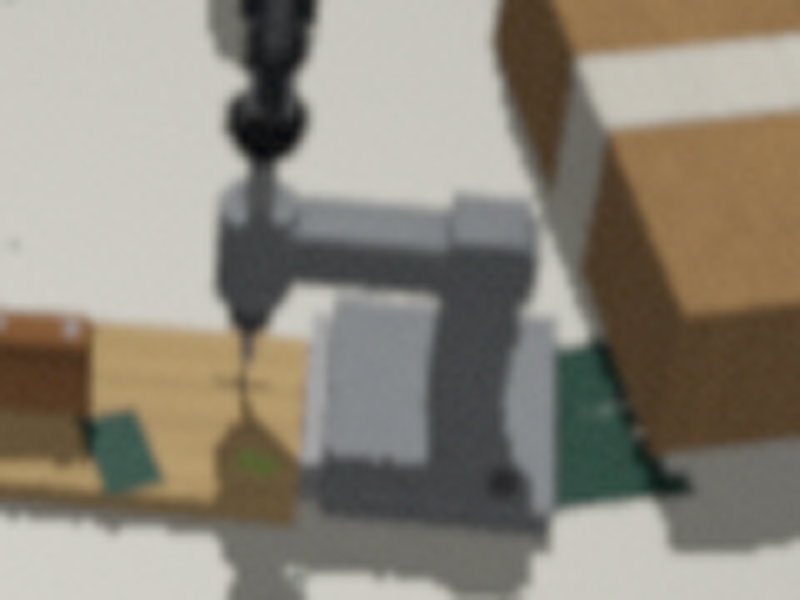

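Call:
{"fn": "jog_arm", "kwargs": {
  "plan": [
    [[0,0,0],[0,0,0.001],-1],
    [[0,0,0],[0,0,0.002],-1],
    [[0,0,0],[0,0,0.002],-1]
  ]
}}

```text
time: 14.92
tool_pos: [633.1, 29.8, 213.8]
tcp_rot: [180.0, 0.0, 167.4]
ft_force: [2.3, -1.0, 3.1]
finger_gap: -0.2
```

Call:
{"fn": "jog_arm", "kwargs": {
  "plan": [
    [[0,0,0],[0,0,0.001],-1],
    [[0,0,0],[0,0,0.002],-1],
    [[0,0,0],[0,0,0.002],-1]
  ]
}}

```text
time: 15.3
tool_pos: [633.0, 29.8, 211.8]
tcp_rot: [180.0, 0.0, 167.4]
ft_force: [2.3, -0.2, 4.8]
finger_gap: -0.2
```

Call:
{"fn": "jog_arm", "kwargs": {
  "plan": [
    [[0,0,0],[0,0,0.001],-1],
    [[0,0,0],[0,0,0.002],-1],
    [[0,0,0],[0,0,0.002],-1]
  ]
}}

```text
time: 15.68
tool_pos: [633.0, 29.8, 209.8]
tcp_rot: [180.0, 0.0, 167.4]
ft_force: [1.9, -1.1, 4.6]
finger_gap: 0.1
```

Call:
{"fn": "jog_arm", "kwargs": {
  "plan": [
    [[0,0,0],[0,0,0.001],-1],
    [[0,0,0],[0,0,0.001],-1]
  ]
}}

```text
time: 15.92
tool_pos: [633.1, 29.8, 208.8]
tcp_rot: [180.0, 0.0, 167.4]
ft_force: [2.6, -1.0, 4.8]
finger_gap: 0.1
```

Call:
{"fn": "jog_arm", "kwargs": {
  "plan": [
    [[0,0,0],[0,0,0.001],-1],
    [[0,0,0],[0,0,0.001],-1]
  ]
}}

```text
time: 16.18
tool_pos: [633.0, 29.8, 207.8]
tcp_rot: [180.0, 0.0, 167.4]
ft_force: [3.5, 0.0, 4.5]
finger_gap: 0.1
```

Call:
{"fn": "jog_arm", "kwargs": {
  "plan": [
    [[0,0,0],[0,0,0.001],-1],
    [[0,0,0],[0,0,0.001],-1]
  ]
}}

```text
time: 16.42
tool_pos: [633.0, 29.8, 206.7]
tcp_rot: [-180.0, 0.0, 167.4]
ft_force: [2.9, 0.6, 3.0]
finger_gap: -0.1
```

```bash
python3 look.py 10 side
```

```text
16.425 [632.97766923  29.79397208 206.71724359] [-1.79999507e+02  1.55678640e-03  1.67392539e+02] [2.94429821 0.59496628 3.04352215] [-0.01758653 -0.52937742  0.02867419] -0.11988689217262703
```

View pics/side10c.png

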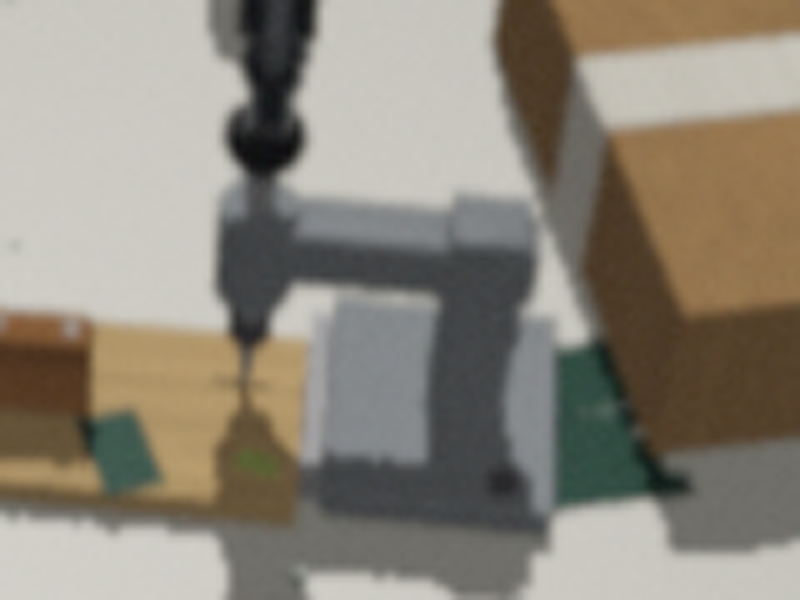

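Call:
{"fn": "jog_arm", "kwargs": {
  "plan": [
    [[0,0,0],[0,0,0.001],-1],
    [[0,0,0],[0,0,0.001],-1]
  ]
}}

```text
time: 16.73
tool_pos: [633.0, 29.8, 205.7]
tcp_rot: [-180.0, -0.0, 167.4]
ft_force: [2.1, -0.6, 3.5]
finger_gap: 0.3
```

Call:
{"fn": "jog_arm", "kwargs": {
  "plan": [
    [[0,0,0],[0,0,0.001],-1],
    [[0,0,0],[0,0,0.001],-1]
  ]
}}

```text
time: 16.98
tool_pos: [632.9, 29.8, 204.7]
tcp_rot: [-180.0, -0.0, 167.4]
ft_force: [2.7, 0.6, 4.7]
finger_gap: 0.3
```

Call:
{"fn": "jog_arm", "kwargs": {
  "plan": [
    [[0,0,0],[0,0,0.001],-1],
    [[0,0,0],[0,0,0.001],-1]
  ]
}}

```text
time: 17.23
tool_pos: [633.0, 29.8, 203.7]
tcp_rot: [-180.0, -0.0, 167.4]
ft_force: [2.8, -0.8, 4.6]
finger_gap: 0.3
```

Call:
{"fn": "jog_arm", "kwargs": {
  "plan": [
    [[0,0,0],[0,0,0.001],-1],
    [[0,0,0],[0,0,0.001],-1]
  ]
}}

```text
time: 17.48
tool_pos: [633.0, 29.8, 202.7]
tcp_rot: [-180.0, 0.0, 167.4]
ft_force: [2.9, -0.2, 4.4]
finger_gap: 0.2
```

Call:
{"fn": "jog_arm", "kwargs": {
  "plan": [
    [[0,0,0],[0,0,0.001],-1],
    [[0,0,0],[0,0,0.001],-1]
  ]
}}

```text
time: 17.73
tool_pos: [633.0, 29.8, 201.7]
tcp_rot: [180.0, -0.0, 167.4]
ft_force: [2.2, -0.5, 5.8]
finger_gap: -0.7
```

Call:
{"fn": "jog_arm", "kwargs": {
  "plan": [
    [[0,0,0],[0,0,0.001],-1],
    [[0,0,0],[0,0,0.001],-1]
  ]
}}

```text
time: 17.98
tool_pos: [632.9, 29.8, 201.3]
tcp_rot: [180.0, 0.0, 167.4]
ft_force: [0.9, 0.6, 7.3]
finger_gap: 0.2
```

Contact was felt at TCP z≈201.5, where the force stepped from about 4.5 to 7.3 N. I'll keep going in small steps to a total of about 17 N.

Call:
{"fn": "jog_arm", "kwargs": {
  "plan": [
    [[0,0,0],[0,0,0.001],-1],
    [[0,0,0],[0,0,0.001],-1]
  ]
}}

```text
time: 18.23
tool_pos: [633.0, 29.8, 200.5]
tcp_rot: [180.0, 0.0, 167.4]
ft_force: [1.1, -0.2, 9.2]
finger_gap: 0.2
```

Call:
{"fn": "jog_arm", "kwargs": {
  "plan": [
    [[0,0,0],[0,0,0.001],-1],
    [[0,0,0],[0,0,0.001],-1]
  ]
}}

```text
time: 18.48
tool_pos: [633.0, 29.8, 199.7]
tcp_rot: [180.0, 0.0, 167.4]
ft_force: [-0.8, 0.4, 10.7]
finger_gap: -0.0
```

Call:
{"fn": "jog_arm", "kwargs": {
  "plan": [
    [[0,0,0],[0,0,0.001],-1],
    [[0,0,0],[0,0,0.001],-1]
  ]
}}

```text
time: 18.73
tool_pos: [633.0, 29.8, 198.9]
tcp_rot: [180.0, 0.0, 167.4]
ft_force: [-0.6, -1.2, 12.5]
finger_gap: -0.3
```

Call:
{"fn": "jog_arm", "kwargs": {
  "plan": [
    [[0,0,0],[0,0,0.001],-1],
    [[0,0,0],[0,0,0.0015],-1],
    [[0,0,0],[0,0,0.0015],-1]
  ]
}}

```text
time: 19.1
tool_pos: [633.0, 29.8, 197.7]
tcp_rot: [180.0, 0.0, 167.4]
ft_force: [-2.2, 0.1, 13.0]
finger_gap: 0.0
```

Call:
{"fn": "jog_arm", "kwargs": {
  "plan": [
    [[0,0,0],[0,0,0.001],-1],
    [[0,0,0],[0,0,0.001],-1],
    [[0,0,0],[0,0,0.001],-1],
    [[0,0,0],[0,0,0.001],-1]
  ]
}}

```text
time: 19.6
tool_pos: [633.0, 29.8, 197.0]
tcp_rot: [180.0, 0.0, 167.4]
ft_force: [-3.4, 0.8, 14.1]
finger_gap: -0.3
```

```bash
python3 look.py 11 side
```

```text
19.6 [632.99996894  29.80700131 196.98274919] [1.79997315e+02 4.33881666e-02 1.67400277e+02] [-3.4286794   0.79254025 14.11881357] [-0.03577543  0.56315774  0.06002574] -0.30979090753813304
```

Call:
{"fn": "jog_arm", "kwargs": {
  "plan": [
    [[0,0,0],[0,0,0],-1],
    [[0,0,0],[0,0,0],-1],
    [[0,0,0],[0,0,0],-1]
  ]
}}

```text
time: 20.02
tool_pos: [633.0, 29.8, 197.0]
tcp_rot: [180.0, 0.0, 167.4]
ft_force: [-2.5, 0.2, 14.2]
finger_gap: 0.2
```

View pics/side11c.png

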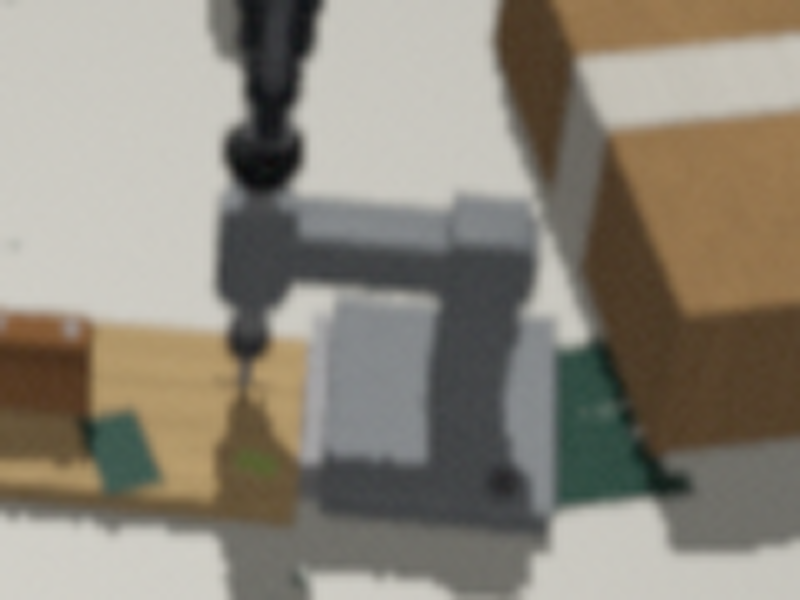

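Pin force is now about 9.5–10 N. I'll go 1.5 mm further to about 12 N and hold for over 0.5 s.

Call:
{"fn": "jog_arm", "kwargs": {
  "plan": [
    [[0,0,0],[0,0,0.0008],-1],
    [[0,0,0],[0,0,0.0015],-1],
    [[0,0,0],[0,0,0.0015],-1],
    [[0,0,0],[0,0,0.0015],-1]
  ]
}}

```text
time: 20.52
tool_pos: [633.0, 29.8, 195.8]
tcp_rot: [180.0, 0.1, 167.4]
ft_force: [-4.3, 0.2, 15.3]
finger_gap: 0.2
```

Call:
{"fn": "jog_arm", "kwargs": {
  "plan": [
    [[0,0,0],[0,0,0],-1],
    [[0,0,0],[0,0,0],-1],
    [[0,0,0],[0,0,0],-1],
    [[0,0,0],[0,0,0],-1],
    [[0,0,0],[0,0,0],-1]
  ]
}}

```text
time: 21.15
tool_pos: [633.0, 29.8, 195.7]
tcp_rot: [180.0, 0.1, 167.4]
ft_force: [-3.9, 0.2, 16.2]
finger_gap: -0.0
```

Held over 0.6 s at about 11 N. Raising slowly so the knob follows.

Call:
{"fn": "jog_arm", "kwargs": {
  "plan": [
    [[0,0,0],[0,0,-0.002],-1],
    [[0,0,0],[0,0,-0.005],-1],
    [[0,0,0],[0,0,-0.008],-1],
    [[0,0,0],[0,0,-0.011],-1],
    [[0,0,0],[0,0,-0.015],-1],
    [[0,0,0],[0,0,-0.019],-1],
    [[0,0,0],[0,0,-0.023],-1],
    [[0,0,0],[0,0,-0.027],-1],
    [[0,0,0],[0,0,-0.031],-1],
    [[0,0,0],[0,0,-0.035],-1],
    [[0,0,0],[0,0,-0.045],-1],
    [[0,0,0],[0,0,-0.065],-1]
  ]
}}

```text
time: 22.65
tool_pos: [631.9, 29.9, 258.1]
tcp_rot: [-180.0, -0.2, 167.4]
ft_force: [-0.5, 0.1, -0.4]
finger_gap: -0.1
```

Call:
{"fn": "jog_arm", "kwargs": {
  "plan": [
    [[0,0,0],[0.03,0,0],-1],
    [[0,0,0],[0.08,0,0],-1],
    [[0,0,0],[0.0875,0,0.04],0.5],
    [[0,0,0],[0.0875,0,0.055],1],
    [[0,0,0],[0.0875,0,0.055],1],
    [[0,0,0],[0.0875,0,0.055],1]
  ]
}}

```text
time: 23.4
tool_pos: [548.7, 48.7, 205.2]
tcp_rot: [180.0, 0.1, 167.4]
ft_force: [0.8, -0.1, 1.0]
finger_gap: 72.2
```

```bash
python3 look.py 12 side wrist top
python3 - <<'E'
import cv2
p=cv2.imread("pics/wrist12.png")
cv2.imwrite("pics/w12a.png",cv2.resize(p[280:400,240:400],(800,600),interpolation=cv2.INTER_CUBIC))
E
```

```text
23.4 [548.72646348  48.68845916 205.19264265] [1.79983602e+02 8.39365428e-02 1.67379172e+02] [ 0.76319309 -0.11577892  0.9985417 ] [-0.01539723  0.038988    0.0142506 ] 72.24642472453652
```

View pics/w12a.png

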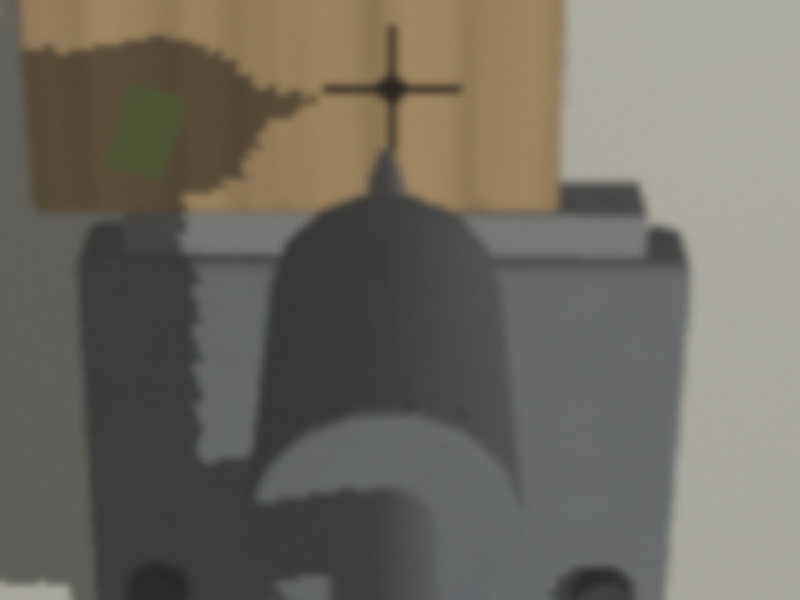

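View pics/side12c.png

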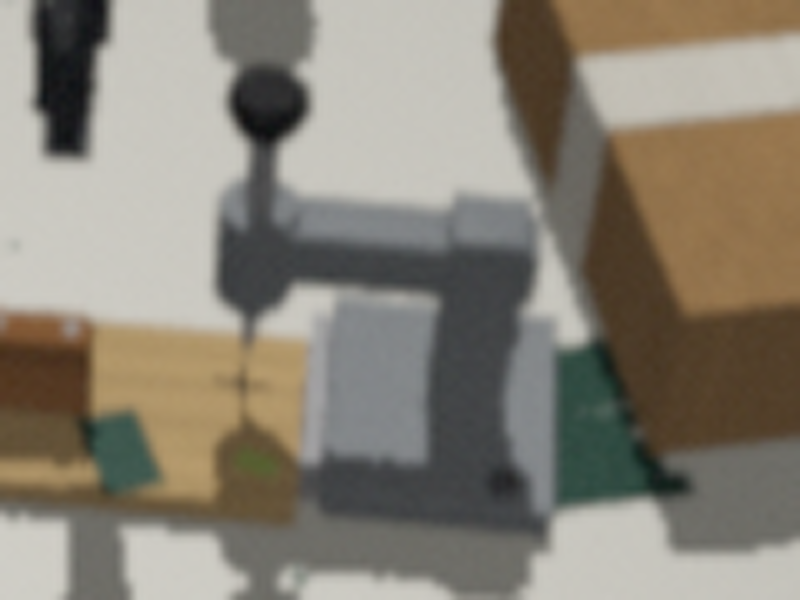

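View pics/top12.png

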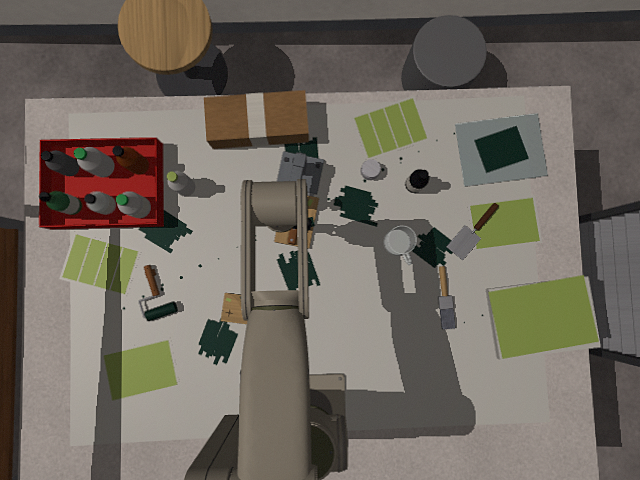

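The knob is back up at side-crop pixel (268,103), the same as before. The dot at (391,90) still lies in line with the pin tip at (387,150), and the bystanders are unmoved. I'll let the arm settle and hand in.

Call:
{"fn": "jog_arm", "kwargs": {
  "plan": [
    [[0,0,0],[0,0,0],1],
    [[0,0,0],[0,0,0],1],
    [[0,0,0],[0,0,0],1],
    [[0,0,0],[0,0,0],1]
  ]
}}

```text
time: 24.05
tool_pos: [547.5, 48.9, 203.8]
tcp_rot: [-180.0, -0.0, 167.4]
ft_force: [0.4, -0.2, 0.6]
finger_gap: 85.4
```

Run:
```python
from bench import *
s=sense();print(s['time'],s['tool_pos'],s['ft_force']);print(hand_in())
```

```text
24.05 [547.52722525  48.89385974 203.76733649] [ 0.37683977 -0.18084708  0.61662449]
the job is handed in; nothing more can be done
None
```

I slid the larger block flat by its grip until its far edge stopped at the fence, then let go. I then pushed the knob down about 31 mm with the closed fingertips and let it spring back up. The job was handed in at 24 s; it returned no verdict.

- **Pin force:** the pin touched after about 25 mm of travel. I held a total push of about 16 N for over 0.6 s, which is about 11 N at the pin once the return spring is taken off.
- **Last checks:** the wrist view shows the far edge flat on the fence. The dot lies about 1 mm sideways of the pin's axis and under 1 mm along the block, within the 3 mm limit but not exact. The knob is back at its starting place, the pin is clear of the block, the bystanders look unmoved and the gripper touches nothing.
- **A disagreement:** the side camera put the dot about 2.4 mm off sideways. It misplaced the knob and fence by a similar amount, so I trusted the wrist view.

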